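# Return a spent filter cartridge through the pedal-lid caddy

### The arm

A 6-joint arm with a two-finger parallel gripper is mounted at the origin on a cart in front of the work surface, level with it; the furniture and walls round the work are solid. World frame = base frame: x ahead of the robot, y to its left, z up, the work surface at z = 0. Lengths are in mm, angles in rad, forces in N, time in s.
With the tool pointing down it reaches from about 275 to 750 mm from the base axis. Payload 10.2 kg.
Tool frame: the origin (TCP) lies on the front face of the gripper's body, between the roots of the fingers; the fingertips stand 73 mm ahead of it and the grasp point (between the pads) lies 54 mm ahead of it; z points along the fingers, y is the line along which they close (so a half turn about z gives the same grasp; the last joint's range is limited). The gripper opens to 85 mm and grips with 20 to 120 N. Pads are 22 mm wide; open, the fingers measure 114 mm over their backs; the gripper's body (76 mm by 85 mm) begins 54 mm behind the grasp point. The pads swing forward as they close: fully open they stand 13 mm farther back than shut.
Start: joints at [-1.465, 0.313, 1.498, -0, 1.331, -0.223], TCP at [169.514, -496.887, 303.894] pointing down, gripper open.
Joint ranges: [-2.94, 2.94], [-0.97, 2.17], [0.19, 2.56], [-1.23, 4.37], [0.02, 3.11], [-2.88, 2.88]. Speed limits (rad/s): [2.39, 2.39, 3.01, 3.14, 3.14, 3.14].

### API

Orientations are given as a unit quaternion [w, x, y, z].
In Python, from rig import * gives the robot as it stands.
- The arm moves only by the tool step_arm, never from a script. Its argument "plan" is a list of rows, each an object with "offset": the shift along the tool's x, y, z in cm, a list of three; "rot": the turn, a rotation vector about the tool's x, y, z in degrees, a list of three; "gripper": the finger opening in cm, from 0 to 8.54. In form: [{"offset": [x, y, z], "rot": [wx, wy, wz], "gripper": gripper}, ...]. A call has 1 to 12 rows; each row is the pose to reach, as a shift and turn from the pose commanded when the call began, along the tool's axes at that moment; what a row does not reach only later rows make up. A row lasts 1/10 s, in which the tool goes at most 50 mm and 8.59 degrees, less where a joint would pass 70% of its speed; a pose out of reach is approached as far as the arm can. A call with a gripper value outside its range is refused whole. The fingers move at their own pace and stop on an object; "squeeze" is the grip in N (left out, the last holds). Time passes only in rows, so rows that repeat a pose let the fingers close. It gives the time, the measured TCP pose, the force, the opening and the grip force at its end, in the units of the state.
- sense(): the state, without advancing time (a new reading comes with each control period).
- capture(name): name is "side" or "top" or "wrist"; returns a dict with "color" (480x640x3 uint8, red, green, blue), "depth" (480x640 float32, mm along the optical axis (not along the pixel's ray), 0 where there is no reading), "vertical_fov" (degrees; the focal length in pixels is half the picture's height over the tangent of half this angle, whatever the lens; pixels are square), "cx", "cy" (the principal point, pixels), "rvec" (rotation vector, rad) and "tvec" (3), from world to camera coordinates, as OpenCV has them; the wrist camera has in their place "mount" (4x4, takes a point from camera to tool coordinates, whose origin is the TCP and whose axes are the flange's). Camera axes: x right, y down, z forward; pixel columns grow to the right and rows downward; lengths in mm; the calibration is good to about 2 mm. A picture is of the moment at which its call begins: read the wrist's pose just before it.
- finish_job(): hands the job in; it is judged then, once.
The state is a dict: "time_s": time; "joints": joint angles; "dq": joint speeds; "tau": joint torques, N m; "eef_pos": TCP position; "ee_rot": TCP orientation; "force": force on the tool from outside, world axes, zero at the start; "wrist_torque": the same for the moment, N m; "grip_width": opening from 0.0 (shut) to 1.0 (fully open); "grip_force": force on a finger pad.
Only numpy, scipy, OpenCV 4.12 (cv2) and the standard library are available. Lean on these libraries where they do the work, as an engineer would, in place of code of your own. Each camera call takes 0.05 s, during which the arm holds its last target. There are 200 camera calls.

### The job

The spent water-filter cartridge stands on end: tip it over onto its long narrow side on the worktop, vent stub up, and let go of it there. Then pick it up again and lay it, still vent up, lengthwise on the caddy's slide in front of the shut lid, press the pedal so that the lid swings up and the cartridge slides into the caddy, and ease the pedal back up so that the lid shuts without slamming. Work the lid by the pedal only, and do not disturb the tumbler, the egg timer or the upturned cup.

Things in the scene. Friction and masses are not known exactly. Their poses are not given: they have to be found in the camera images.
- cartridge: Spent filter cartridge: white plastic block 60 (x) x 36 (y) x 90 (z) mm, about 0.16 kg. Starts standing on its 60 x 36 end, +x to the robot's right and somewhat away from it. Origin: centre of that end; z along the 90 mm. Its +x side has the vent stub. Tipped a quarter turn over its bottom edge at -x (opposite the stub) it lies 60 mm high, stub up. The broad sides (+-y, 36 mm apart) are plain to grip.
- cartridge_center (a point): Middle of the cartridge block: on its z axis, 45 mm from the origin.
- vent (a point): Top of the round grey vent stub (18 mm across, stands out 6 mm) at mid length of the cartridge's +x side: 36 mm to +x of the block's middle.
- caddy: Return caddy, fixed: grey box with a steel slide on its left. Origin: on the worktop under the middle of the mouth; x away from the robot, y to its left along the slide, z up. Hopper y = -142 to 0 mm, 62 mm wide in x, walls 126 mm high; mouth at y = 0. Inside, the slide goes on down to 10 mm height at the far wall (y = -135 mm); a cartridge that has slid in rests with its middle at about y = -84 mm.
- slide_mid (a point): On the slide's surface, 80 mm outside the mouth, 88 mm high. The slide is a smooth plane falling 20 degrees toward the caddy's -y, from 110 mm height at its outer end (y = 140 mm) to 59 mm at the mouth; 50 mm wide between rails 6 mm thick, 10 mm high. Slippery (friction 0.12): a cartridge laid along it here, clear of the lid, slips down to lean on the shut lid, its middle then at about y = 58 mm.
- lid: Steel lid of the caddy, 64 x 150 mm, on top of the hopper at 130 mm height, hinged along x at y = -142 mm in the caddy's frame; a flap 55 mm deep hangs from its free edge and shuts the mouth down to 75 mm height. Origin on the hinge. Linked to the pedal.
- lid_edge (a point): Middle of the lid's free edge above the mouth.
- lid_j (a joint): Lid angle: 0 shut, about 0.76 rad with the pedal fully down; always 2.25 x the pedal angle. The cartridge passes from about 0.55 rad.
- pedal: Steel pedal lever in front of the hopper; pivot along y at x = -38, y = -65, height 50 mm in the caddy's frame, origin there. It reaches 120 mm to -x and ends in a ribbed pad 44 (x) x 56 (y) mm.
- pedal_pad (a point): Middle of the pad's top, 98 mm to -x of the pivot and 55 mm high when up; sinks about 33 mm to fully down.
- pedal_j (a joint): Pedal angle: 0 up, 0.34 rad fully down (stop). A spring pushes it up: about 5 N on the pad starts it, about 8 N holds it down. Let go suddenly, it snaps up and the lid slams; led up over a second or more it does not.
- tumbler_1: Bystander: clear glass tumbler 79 mm wide, 90 mm high; origin under its middle.
- timer_1: Bystander: round egg timer 64 mm wide, 53 mm high; origin under its middle.
- cup_1: Bystander: soft-looking cup turned upside down, 75 mm wide, 60 mm high; origin under its middle.
There are look-alikes about, which are no part of the job. What is shaped like the cartridge but black or green is not meant.

How it is judged (in metres and radians):
On the way, in this order (a step that is already met when the one before it is completed fails the run):
1. the cartridge lies on the worktop on its long narrow side, vent stub up, let go (angle between cartridge's own x axis and vertical below 0.12 rad and height (world z) of cartridge_center below 0.036 m and contact force between cartridge and the fingers below 0.1 N and linear speed of cartridge below 0.03 m/s), for 0.2 s.
2. the cartridge lies lengthwise on the slide, vent up, let go, with the lid shut (angle between cartridge's own x axis and vertical below 0.5 rad and angle between the z axis of cartridge and the y axis of caddy, either way round below 0.6 rad and y of cartridge_center in the frame of caddy between 0.02 and 0.125 m and x of cartridge_center in the frame of caddy between -0.015 and 0.015 m and contact force between cartridge and the fingers below 0.1 N and value of joint lid_j below 0.06 rad and linear speed of cartridge below 0.05 m/s), for 0.2 s.
3. the pedal is pressed and the lid is up (value of joint lid_j above 0.5 rad and (contact force between pedal and the fingers above 1 N or contact force between pedal and the arm above 1 N)), for 0.1 s.
At the end, for the whole second after the job is handed in: The cartridge rests inside the caddy behind the shut lid, vent side up (within 0.5 rad of vertical, the slide itself tilting it 0.35), its middle more than 60 mm inside the mouth; the lid is shut (under 0.04 rad) and the pedal up (angle between cartridge's own x axis and vertical below 0.5 rad and y of cartridge_center in the frame of caddy between -0.14 and -0.06 m and x of cartridge_center in the frame of caddy between -0.02 and 0.02 m and z of cartridge_center in the frame of caddy below 0.09 m and linear speed of cartridge below 0.03 m/s and value of joint lid_j below 0.04 rad); the robot touches nothing.
It fails at once if the lid slams (falls shut faster than 2.5 rad/s) (velocity of joint lid_j below -2.5 rad/s).
It fails at once if the robot works the lid directly (contact force between lid and the fingers above 2 N or contact force between lid and the arm above 2 N).
It fails at once if the tumbler is disturbed (distance of tumbler_1 from where it was at the start of the episode above 0.03 m or angle between tumbler_1's own z axis and vertical above 0.5 rad).
It fails at once if the egg timer is disturbed (distance of timer_1 from where it was at the start of the episode above 0.03 m or angle between timer_1's own z axis and vertical above 0.5 rad).
It fails at once if the cup is disturbed (distance of cup_1 from where it was at the start of the episode above 0.03 m or angle between cup_1's own z axis and vertical above 0.5 rad).
It also fails if it takes over 62 s, if anything falls off the work surface, if the arm or the gripper's body presses on something with over 40 N, if the wrist force passes 120 N, or if a joint passes its speed limit or range.

## Working session

There is one attempt and no reset: what is moved stays moved. The work goes in short steps, Python scripts to look and compute and a tool call to move; the robot and the scene stay as the last step left them, time stands still between calls to the robot, and variables do not carry over. Pictures are saved under pics/ and viewed, at most 12 in all, crops included, and the job is handed in when it is done.

Besides the shell and the picture viewer there is one more tool, called by a JSON object that holds its "api" and its "payload", one argument or row to a line. step_arm: Moves the arm, as the interface text tells. Its arguments: {"type":"object","properties":{"plan":{"type":"array"},"squeeze":{"type":"number"}},"required":["plan"]}

```bash
ls; mkdir -p pics; python3 - <<'E'
from rig import *
import cv2,numpy as np
s=sense();print(s)
for n in("top","side"):
    c=capture(n);np.savez("/tmp/"+n+".npz",**c);cv2.imwrite(f"pics/{n}1.png",c["color"][:,:,::-1]);print(n,c["vertical_fov"],c["cx"],c["cy"],c["rvec"],c["tvec"])
E
```

```text
pics
{'time_s': 0.0, 'joints': array([-1.46542975e+00,  3.13441254e-01,  1.49841718e+00,  1.74169677e-05,
        1.33097416e+00, -2.23402994e-01]), 'dq': array([-1.47139317e-05, -7.14750247e-04,  1.67618196e-03,  4.66927379e-04,
       -2.75994688e-04, -2.26205095e-03]), 'tau': array([ 1.00946470e-04, -4.12269688e+01, -2.59741491e+01, -1.97721674e-04,
        4.13898902e-03, -2.40404825e-05]), 'eef_pos': array([ 169.48464374, -496.72673228,  303.34697881]), 'ee_rot': array([-6.18393216e-04,  9.86519369e-01,  1.63643363e-01,  4.50116101e-05]), 'force': array([ 0.50113295,  0.00192354, -0.37590173]), 'wrist_torque': array([-0.0325025 , -0.01444346, -0.03300705]), 'grip_force': 0.0, 'grip_width': 0.9967739284613474}
top 43.59455116756136 318.2516128753318 240.77287354897823 [ 2.14650452 -2.04709757  0.23558558] [ -78.20334951  520.63536753 1543.42933208]
side 51.68470429428837 320.2116625458481 244.54408554618027 [ 0.53983602 -2.33563491  1.61016166] [441.31519199 182.63521693 752.80539849]
```

View pics/top1.png

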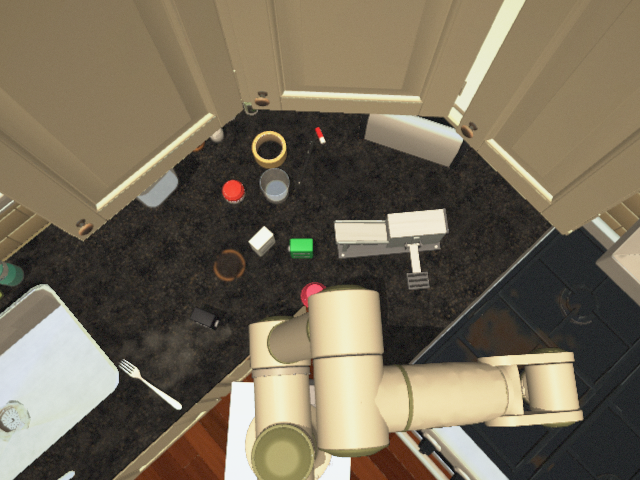

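View pics/side1.png

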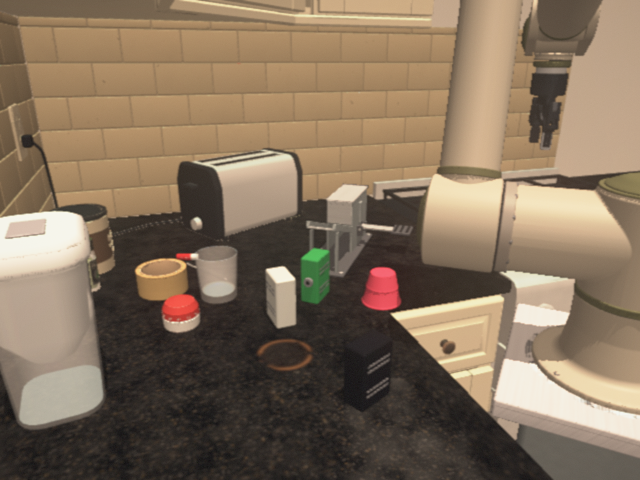

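The side view shows the white cartridge at (281,297) and at (262,241) in the top view. Its look-alikes are green at top (301,247) and black at top (207,317). The timer is at top (233,190), the tumbler at (275,185), the pink cup at (314,295), the caddy at about (390,235) and the pedal pad at (418,281). White is the one described, so I'll check it in a close crop.

```bash
cat > h.py <<'E'
import numpy as np,cv2
from scipy.spatial.transform import Rotation as R
def cloud(c):
    d=c["depth"];f=240/np.tan(np.radians(float(c["vertical_fov"]))/2)
    v,u=np.mgrid[:480,:640]
    P=np.stack([(u-c["cx"])*d/f,(v-c["cy"])*d/f,d],-1)
    Rw=R.from_rotvec(c["rvec"]).as_matrix()
    return (P-c["tvec"])@Rw
def load(n): return dict(np.load(f"/tmp/{n}.npz"))
E
python3 - <<'E'
from h import *
c=load("top");s=load("side");P=cloud(c);S=cloud(s)
for n,(u,v) in dict(cart=(262,238),green=(301,243),cup=(312,292),timer=(233,187),pad=(418,281),lid=(415,222),slide=(360,230),black=(207,316),floor=(300,220),slideL=(337,232),slideR=(384,230)).items(): print(n,P[v,u].round())
for n,(u,v) in dict(cart=(282,275),timer=(180,303),tum=(217,250)).items(): print("side",n,S[v,u].round())
def top(C,box,z0,z1):
    u0,v0,u1,v1=box;Q=C[v0:v1,u0:u1].reshape(-1,3);return Q[(Q[:,2]>z0)&(Q[:,2]<z1)]
for nm,b,z0,z1 in(("cart",(245,222,280,260),80,100),("lid",(380,200,450,250),115,150),("green",(285,230,318,262),70,100),("pad",(402,270,432,292),30,75),("cup",(295,275,330,312),45,75),("tumbler",(255,165,295,210),70,110),("timer",(218,175,250,205),35,65)):
    q=top(P,b,z0,z1);r=cv2.minAreaRect(q[:,:2].astype(np.float32));print(nm,len(q),r,q[:,2].mean())
a=cv2.resize(c["color"][200:300,230:330],(500,500),interpolation=2)
b=cv2.resize(s["color"][235:345,235:345],(300,300),interpolation=2);b=cv2.copyMakeBorder(b,0,200,0,0,0)
cv2.imwrite("pics/crop1.png",np.hstack([a,b])[:,:,::-1])
E
```

```text
cart [518.  94.  86.]
green [509.  -9.  89.]
cup [385. -44.  63.]
timer [664. 186.  58.]
pad [ 429. -322.   52.]
lid [ 568. -300.  133.]
slide [ 553. -163.   83.]
black [307. 220.  89.]
floor [596.   1.  -5.]
slideL [ 538. -102.  110.]
slideR [ 562. -228.   58.]
side cart [511. 106.  90.]
side timer [653. 204.  50.]
side tum [693.  46.  83.]
cart 317 ((518.9485473632812, 97.58514404296875), (38.90190505981445, 59.99903869628906), 48.56278991699219) 89.38186879696721
lid 1507 ((565.9573974609375, -307.142578125), (68.76608276367188, 153.44583129882812), 8.951876640319824) 131.80371397470924
green 339 ((504.84619140625, -9.110111236572266), (37.8794059753418, 57.87906265258789), 2.947652578353882) 88.78757662842165
pad 368 ((434.4814758300781, -321.0735168457031), (50.142757415771484, 56.366424560546875), 6.7819037437438965) 55.15848426905526
cup 159 ((393.696533203125, -43.05406188964844), (29.21957778930664, 52.32965087890625), 34.66500473022461) 58.855895303955975
tumbler 191 ((674.5960693359375, 72.06294250488281), (79.72997283935547, 77.21884155273438), 28.52532958984375) 83.01806672627153
timer 343 ((662.4037475585938, 190.40460205078125), (57.23500442504883, 57.32814025878906), 83.77162170410156) 46.48992918435765
```

View pics/crop1.png

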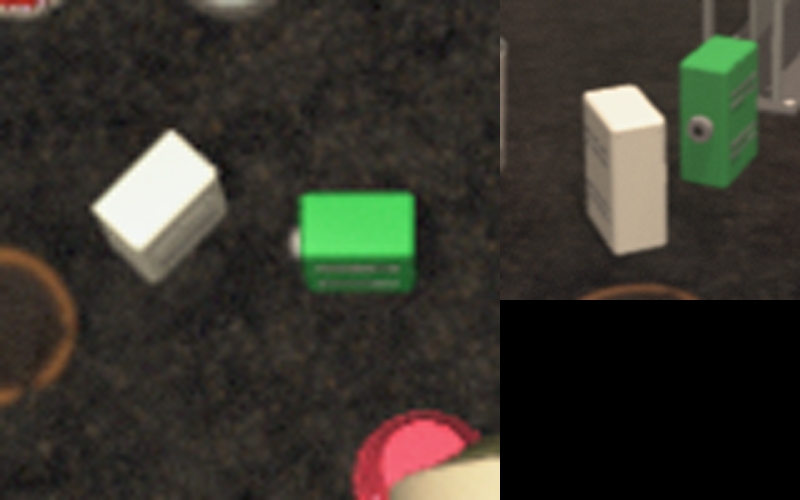

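The chosen block is white and standing, with its centre near (519,98) and its +x side (the stub) facing away from the side camera. On the way I'll pass over the caddy and measure it with the wrist camera.

{"api": "step_arm", "payload": {
  "plan": [
    {"offset": [35, -17, -10], "rot": [0, 0, 0], "gripper": 8},
    {"offset": [35, -17, -10], "rot": [0, 0, 0], "gripper": 8},
    {"offset": [35, -17, -10], "rot": [0, 0, 0], "gripper": 8},
    {"offset": [35, -17, -10], "rot": [0, 0, 0], "gripper": 8},
    {"offset": [35, -17, -10], "rot": [0, 0, 0], "gripper": 8},
    {"offset": [35, -17, -10], "rot": [0, 0, 0], "gripper": 8},
    {"offset": [35, -17, -10], "rot": [0, 0, 0], "gripper": 8},
    {"offset": [35, -17, -10], "rot": [0, 0, 0], "gripper": 8},
    {"offset": [35, -17, -10], "rot": [0, 0, 0], "gripper": 8},
    {"offset": [35, -17, -10], "rot": [0, 0, 0], "gripper": 8},
    {"offset": [35, -17, -10], "rot": [0, 0, 0], "gripper": 8},
    {"offset": [35, -17, -10], "rot": [0, 0, 0], "gripper": 8}
  ]
}}

```text
time_s: 1.3
eef_pos: [445.2, -223.9, 403.5]
ee_rot: [-0.0, 0.987, 0.163, -0.0]
force: [-0.6, 0.4, 0.3]
grip_width: 0.939
grip_force: 0.0
```

```bash
cat >> h.py <<'E'
def pose(s):
    w,x,y,z=s["ee_rot"];T=np.eye(4);T[:3,:3]=R.from_quat([x,y,z,w]).as_matrix();T[:3,3]=s["eef_pos"];return T
def wcloud(c,s):
    d=c["depth"];f=240/np.tan(np.radians(float(c["vertical_fov"]))/2)
    v,u=np.mgrid[:480,:640]
    P=np.stack([(u-c["cx"])*d/f,(v-c["cy"])*d/f,d,np.ones_like(d)],-1)
    W=(P@(pose(s)@c["mount"]).T)[...,:3];W[d==0]=np.nan;return W
def goal(s,pos,yb,tilt=0,axis=None):
    """move to TCP pos with tool down, tool y at bearing yb (deg); then turned by tilt deg about world axis"""
    b=np.radians(yb);y=np.array([np.cos(b),np.sin(b),0]);z=np.array([0,0,-1.]);M=np.c_[np.cross(y,z),y,z]
    if tilt: M=R.from_rotvec(np.radians(tilt)*np.array(axis)).as_matrix()@M
    T=pose(s);r=R.from_matrix(T[:3,:3].T@M).as_rotvec(degrees=True)
    print("offset",((np.array(pos)-T[:3,3])@T[:3,:3]/10).round(2),"rot",r.round(1))
E
python3 - <<'E'
from rig import *
from h import *
s=sense();c=capture("wrist");np.savez("/tmp/w1.npz",**c);print(s["eef_pos"],s["ee_rot"],c["mount"].round(2),c["vertical_fov"])
cv2.imwrite("pics/w1.png",c["color"][:,:,::-1]);W=wcloud(c,s);np.save("/tmp/W1.npy",W)
m=(W[...,2]>122)&(W[...,2]<142)&(W[...,0]<640)&(W[...,1]<-200)&(W[...,1]>-400);q=W[m];print(len(q),cv2.minAreaRect(q[:,:2].astype(np.float32)),q[:,2].mean())
E
```

```text
[ 445.15781213 -223.93732869  403.4715914 ] [-2.83796433e-04  9.86675463e-01  1.62700119e-01 -3.49088188e-04] [[ -0.    -0.96  -0.28  69.6 ]
 [  1.    -0.     0.    -0.47]
 [ -0.    -0.28   0.96 -70.38]
 [  0.     0.     0.     1.  ]] 62.99357327257171
15105 ((566.0927124023438, -305.697265625), (66.18419647216797, 152.30645751953125), 7.608893394470215) 133.03466296754283
```

View pics/w1.png

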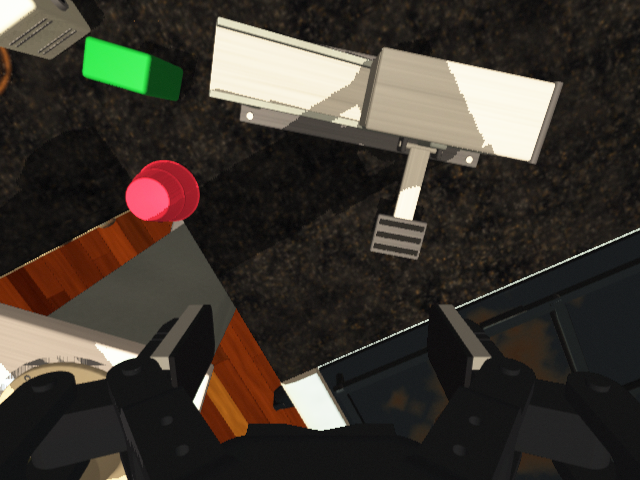

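The wrist view shows the slide at (290,65), the lid at (460,100), the pedal pad at (398,238) and the cup at (160,192). I'll refine the caddy frame from the lid, rails and pad, then work out the move to the cartridge.

```bash
python3 - <<'E'
from rig import *
from h import *
W=np.load("/tmp/W1.npy")
for n,(u,v) in dict(railtopL=(219,19),railbotL=(211,96),pad=(398,238),slide=(290,65),railtop_mid=(300,42),railbot_mid=(290,111),lidc=(462,104),floor=(300,200)).items(): print(n,W[v,u].round(1))
O=None
b=np.radians(8.0);x=np.array([np.cos(b),np.sin(b)]);y=np.array([-x[1],x[0]])
O=np.array([566.1,-305.7])+67*y;print("O",O)
u,v=np.meshgrid(np.arange(200,372),np.arange(10,130));Q=W[v,u].reshape(-1,3);Q=Q[np.isfinite(Q[:,0])]
l=np.c_[(Q[:,:2]-O)@x,(Q[:,:2]-O)@y,Q[:,2]]
l=l[(l[:,1]>10)&(l[:,1]<135)]; h=l[:,2]-(59+.364*l[:,1]);
for lo in range(10,135,25):
    k=(l[:,1]>=lo)&(l[:,1]<lo+25)&(abs(l[:,0])<60);r=k&(h>5)&(h<16);f=k&(abs(h)<4)
    print(lo,l[r,0].min().round(1),l[r,0].max().round(1),np.median(h[f]).round(1),len(l[f]))
Q=W[215:262,368:430].reshape(-1,3);Q=Q[(Q[:,2]>40)&(Q[:,2]<70)];r=cv2.minAreaRect(Q[:,:2].astype(np.float32));print("pad",r,Q[:,2].mean())
d=np.array(r[0])-O;print("pad local",d@x,d@y)
goal(sense(),[519,98,200],48.6)
E
```

```text
railtopL [566.2 -96.3 120.6]
railbotL [ 507.5 -104.1  119. ]
pad [ 429.7 -319.4   55.4]
slide [ 555.7 -157.    88.4]
railtop_mid [ 575.2 -160.6   96.4]
railbot_mid [ 517.9 -169.4   95. ]
lidc [ 567.6 -304.5  133.7]
floor [ 425.4 -203.9    0.5]
O [ 556.77540224 -239.35203939]
10 -31.2 30.7 -0.3 1384
35 -31.1 31.0 -0.4 1506
60 -31.1 31.0 -0.4 1644
85 -31.0 31.1 -0.4 1783
110 -30.9 31.3 -0.4 1941
pad ((433.005859375, -318.8612365722656), (49.78736114501953, 56.23622131347656), 7.646985054016113) 55.6971231503725
pad local -133.630567703769 -61.51002805227215
offset [ 17.33 -28.11  20.37] rot [  -0.    -0.  -119.9]
```

{"api": "step_arm", "payload": {
  "plan": [
    {"offset": [17.3, -28.1, 12], "rot": [0, 0, -120], "gripper": 7},
    {"offset": [17.3, -28.1, 12], "rot": [0, 0, -120], "gripper": 7},
    {"offset": [17.3, -28.1, 12], "rot": [0, 0, -120], "gripper": 7},
    {"offset": [17.3, -28.1, 12], "rot": [0, 0, -120], "gripper": 7},
    {"offset": [17.3, -28.1, 12], "rot": [0, 0, -120], "gripper": 7},
    {"offset": [17.3, -28.1, 12], "rot": [0, 0, -120], "gripper": 7},
    {"offset": [17.3, -28.1, 12], "rot": [0, 0, -120], "gripper": 7},
    {"offset": [17.3, -28.1, 12], "rot": [0, 0, -120], "gripper": 7},
    {"offset": [17.3, -28.1, 12], "rot": [0, 0, -120], "gripper": 7},
    {"offset": [17.3, -28.1, 12], "rot": [0, 0, -120], "gripper": 7},
    {"offset": [17.3, -28.1, 12], "rot": [0, 0, -120], "gripper": 7},
    {"offset": [17.3, -28.1, 12], "rot": [0, 0, -120], "gripper": 7}
  ]
}}

```text
time_s: 2.55
eef_pos: [518.9, 97.9, 283.7]
ee_rot: [-0.0, 0.483, 0.876, -0.0]
force: [0.0, 0.4, 0.5]
grip_width: 0.818
grip_force: 0.0
```

```bash
python3 - <<'E'
from rig import *
from h import *
s=sense();c=capture("wrist");print(s["eef_pos"],s["joints"].round(2))
W=wcloud(c,s);cv2.imwrite("pics/w2.png",c["color"][:,:,::-1])
m=(W[...,2]>84)&(W[...,2]<96)&(abs(W[...,0]-519)<60)&(abs(W[...,1]-98)<60);q=W[m];r=cv2.minAreaRect(q[:,:2].astype(np.float32));print(len(q),r,q[:,2].mean())
v=c["color"].reshape(-1,3)
x,y=r[0];goal(sense(),[x,y,125],48.6)
E
```

```text
[518.88258008  97.9135959  283.72001749] [-0.04  0.34  1.52 -0.    1.29 -0.6 ]
4175 ((518.8701171875, 99.23121643066406), (36.11860275268555, 60.195472717285156), 48.73563003540039) 90.10490647592938
offset [ 0.11  0.07 15.88] rot [ -0.   -0.  -15.9]
```

View pics/w2.png

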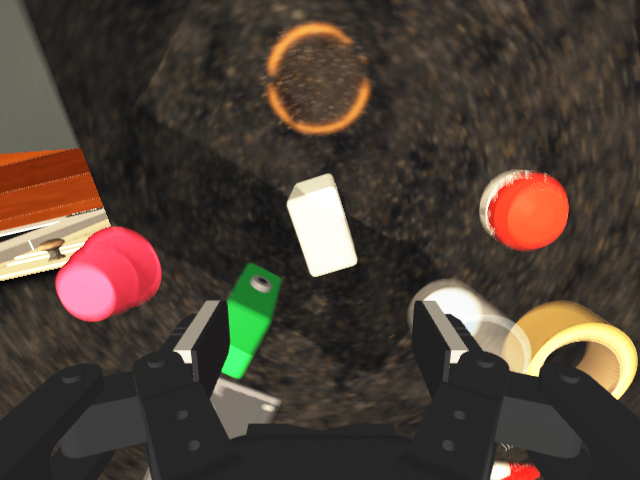

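The cartridge is centred at (320,228), turned about 16° from the fingers, with clear space on both sides. I'll turn, descend and grip.

{"api": "step_arm", "payload": {
  "plan": [
    {"offset": [0.1, 0.1, 3], "rot": [0, 0, -16], "gripper": 7},
    {"offset": [0.1, 0.1, 8], "rot": [0, 0, -16], "gripper": 7},
    {"offset": [0.1, 0.1, 12], "rot": [0, 0, -16], "gripper": 7},
    {"offset": [0.1, 0.1, 15], "rot": [0, 0, -16], "gripper": 7},
    {"offset": [0.1, 0.1, 16], "rot": [0, 0, -16], "gripper": 6},
    {"offset": [0.1, 0.1, 16], "rot": [0, 0, -16], "gripper": 5},
    {"offset": [0.1, 0.1, 16], "rot": [0, 0, -16], "gripper": 3},
    {"offset": [0.1, 0.1, 16], "rot": [0, 0, -16], "gripper": 3},
    {"offset": [0.1, 0.1, 16], "rot": [0, 0, -16], "gripper": 3},
    {"offset": [0.1, 0.1, 16], "rot": [0, 0, -16], "gripper": 3},
    {"offset": [0.1, 0.1, 16], "rot": [0, 0, -16], "gripper": 3}
  ],
  "squeeze": 30
}}

```text
time_s: 3.7
eef_pos: [519.9, 100.1, 125.4]
ee_rot: [0.001, 0.359, 0.933, 0.0]
force: [-0.4, -0.5, 6.0]
grip_width: 0.421
grip_force: 33.5
```

```bash
python3 - <<'E'
from rig import *
from h import *
s=sense();print(s["eef_pos"],s["grip_width"],s["grip_force"],s["joints"].round(2))
T=pose(s);print(T[:3,:3].round(3))
# pivot edge: block -x bottom; arc poses with 3 mm lift
C=np.array([518.9,99.2,0]);a=np.array([np.cos(np.radians(-41.3)),np.sin(np.radians(-41.3)),0]);yc=np.cross([0,0,1],a)
E=C-30*a
for th in(8,16,24,32,40,48,56,64):
    M=R.from_rotvec(-np.radians(th)*yc); p=E+M.apply(T[:3,3]-E)+[0,0,3]
    print(th,((p-T[:3,3])@T[:3,:3]/10).round(2), M.apply(T[:3,3]-E)[2])
E
```

```text
[519.87948682 100.12369925 125.41010867] 0.4213133235798964 33.50935757160187 [-0.03  0.53  1.69 -0.    0.92 -0.87]
[[-0.743  0.67   0.003]
 [ 0.67   0.743 -0.   ]
 [-0.002  0.002 -1.   ]]
8 [ 1.77 -0.02 -0.6 ] 128.38238421934773
16 [ 3.57 -0.04 -0.65] 128.85584268961563
24 [ 5.36 -0.07 -0.45] 126.82126875327879
32 [ 7.1  -0.09 -0.01] 122.31826307771443
40 [ 8.77 -0.11  0.68] 115.43447154630442
48 [10.32 -0.14  1.59] 106.3038793310108
56 [11.73 -0.16  2.7 ] 95.10420302340958
64 [12.97 -0.17  4.01] 82.05343158338529
```

{"api": "step_arm", "payload": {
  "plan": [
    {"offset": [0, 0, -0.3], "rot": [0, 0, 0], "gripper": 3},
    {"offset": [1.8, 0, -0.6], "rot": [0, -8, 0], "gripper": 3},
    {"offset": [3.6, 0, -0.7], "rot": [0, -16, 0], "gripper": 3},
    {"offset": [5.4, -0.1, -0.5], "rot": [0, -24, 0], "gripper": 3},
    {"offset": [7.1, -0.1, 0], "rot": [0, -32, 0], "gripper": 3},
    {"offset": [8.8, -0.1, 0.7], "rot": [0, -40, 0], "gripper": 3},
    {"offset": [10.3, -0.1, 1.6], "rot": [0, -48, 0], "gripper": 3},
    {"offset": [11.7, -0.2, 2.7], "rot": [0, -56, 0], "gripper": 3},
    {"offset": [13, -0.2, 4], "rot": [0, -64, 0], "gripper": 3},
    {"offset": [13, -0.2, 4], "rot": [0, -64, 0], "gripper": 3},
    {"offset": [13, -0.2, 4.2], "rot": [0, -64, 0], "gripper": 3}
  ]
}}

```text
time_s: 4.8
eef_pos: [415.8, 256.4, 129.9]
ee_rot: [0.427, 0.341, 0.809, -0.215]
force: [1.3, -0.3, -2.5]
grip_width: 0.419
grip_force: 33.7
```

```bash
python3 - <<'E'
from rig import *
from h import *
s=sense();print(s["eef_pos"],pose(s)[:3,:3].round(2),s["force"],s["grip_width"],s["joints"].round(2))
c=capture("side");cv2.imwrite("pics/s2.png",cv2.resize(c["color"][180:420,180:500],(640,480))[:,:,::-1])
E
```

```text
[415.82385535 256.37086311 129.85969464] [[-0.4   0.74  0.54]
 [ 0.37  0.67 -0.64]
 [-0.84 -0.06 -0.54]] [ 1.34456527 -0.30672327 -2.53686784] 0.4192249843302322 [ 0.63  0.61  1.84 -1.23  1.09  0.71]
```

View pics/s2.png

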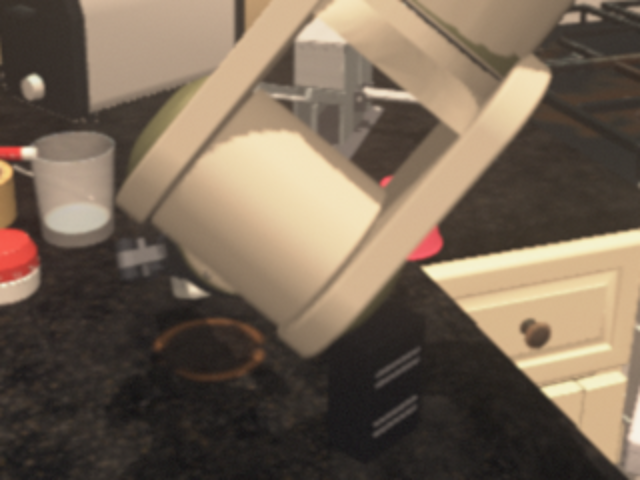

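The side view shows the wrist at about (270,230) over the ring. Joint 4 has reached its limit (-1.23), so the block hangs tilted about 37 mm above the table. I'll go upright again, turn so that the tilt lies in the arm's own plane, then tilt.

```bash
python3 - <<'E'
from rig import *
from h import *
goal(sense(),[500,130,230],104.5)
E
```

```text
offset [-16.45  -3.01   7.43] rot [-33.3  49.6 -54.9]
```

{"api": "step_arm", "payload": {
  "plan": [
    {"offset": [-4, -0.7, 1], "rot": [-3, 4.5, -5], "gripper": 3},
    {"offset": [-6, -1, 2], "rot": [-6, 9, -10], "gripper": 3},
    {"offset": [-8, -1.4, 3], "rot": [-9, 13.5, -15], "gripper": 3},
    {"offset": [-10, -1.8, 4], "rot": [-12, 18, -20], "gripper": 3},
    {"offset": [-12, -2.2, 5], "rot": [-15, 22.5, -25], "gripper": 3},
    {"offset": [-14, -2.6, 6], "rot": [-18, 27, -30], "gripper": 3},
    {"offset": [-16, -3, 7], "rot": [-21, 31.5, -35], "gripper": 3},
    {"offset": [-16.5, -3, 7.4], "rot": [-24, 36, -40], "gripper": 3},
    {"offset": [-16.5, -3, 7.4], "rot": [-27, 40.5, -45], "gripper": 3},
    {"offset": [-16.5, -3, 7.4], "rot": [-30, 45, -50], "gripper": 3},
    {"offset": [-16.5, -3, 7.4], "rot": [-33.3, 49.6, -54.9], "gripper": 3},
    {"offset": [-16.5, -3, 7.4], "rot": [-33.3, 49.6, -54.9], "gripper": 3}
  ]
}}

```text
time_s: 6.05
eef_pos: [501.1, 125.9, 229.8]
ee_rot: [0.004, -0.12, 0.993, -0.001]
force: [0.2, -0.0, -1.9]
grip_width: 0.419
grip_force: 33.6
```

```bash
cat > tip.py <<'E'
from rig import *
from h import *
s=sense();print(s["eef_pos"],pose(s)[:3,:3].round(2),s["grip_width"],s["joints"].round(2))
b=np.radians(14.5);a=np.array([np.cos(b),np.sin(b),0]);yc=np.cross([0,0,1],a)
E=np.array([580,150,0.]) # pivot edge; block rel to E: tcp at 31.4 along a, 125.4 up
T=pose(s)
for th,h in((0,90),(16,60),(32,40),(48,20),(60,3)):
    p=E+R.from_rotvec(-np.radians(th)*yc).apply(31.4*a+[0,0,125.4])+[0,0,h]
    print(th,p.round());goal(s,p,104.5,-th,yc)
E
python3 tip.py
```

```text
[501.06612933 125.87776594 229.80877529] [[-0.97 -0.24  0.01]
 [-0.24  0.97 -0.  ]
 [-0.01 -0.   -1.  ]] 0.41935482308325006 [ 0.02  0.36  1.63 -0.    1.14 -1.79]
0 [610. 158. 215.]
offset [-11.37   0.51   1.52] rot [-0.2  0.4 -0.7]
16 [576. 149. 189.]
offset [-7.77  0.47  4.12] rot [ -0.3 -15.6  -0.7]
32 [541. 140. 163.]
offset [-4.21  0.43  6.71] rot [ -0.3 -31.6  -0.7]
48 [510. 132. 127.]
offset [-0.95  0.4  10.26] rot [ -0.4 -47.6  -0.6]
60 [490. 127.  93.]
offset [ 1.15  0.38 13.68] rot [ -0.5 -59.6  -0.6]
```

{"api": "step_arm", "payload": {
  "plan": [
    {"offset": [-4, 0.2, 1], "rot": [0, -3, 0], "gripper": 3},
    {"offset": [-7.8, 0.5, 2.5], "rot": [0, -8, 0], "gripper": 3},
    {"offset": [-7.8, 0.5, 4.1], "rot": [0, -16, 0], "gripper": 3},
    {"offset": [-6, 0.5, 5.4], "rot": [0, -24, 0], "gripper": 3},
    {"offset": [-4.2, 0.4, 6.7], "rot": [0, -32, 0], "gripper": 3},
    {"offset": [-2.5, 0.4, 8.3], "rot": [0, -40, 0], "gripper": 3},
    {"offset": [-1, 0.4, 10.2], "rot": [0, -48, 0], "gripper": 3},
    {"offset": [0.1, 0.4, 12], "rot": [0, -54, 0], "gripper": 3},
    {"offset": [1.2, 0.4, 13.7], "rot": [0, -60, 0], "gripper": 3},
    {"offset": [1.2, 0.4, 13.7], "rot": [0, -60, 0], "gripper": 3}
  ]
}}

```text
time_s: 7.05
eef_pos: [529.6, 168.2, 199.6]
ee_rot: [0.395, -0.094, 0.913, 0.031]
force: [0.2, -0.3, -0.9]
grip_width: 0.415
grip_force: 33.6
```

```bash
sed -i 's/^b=/print(s["force"]);b=/' tip.py; python3 tip.py
```

```text
[529.58010902 168.15407555 199.59022196] [[-0.67 -0.2   0.72]
 [-0.15  0.98  0.13]
 [-0.73 -0.02 -0.69]] 0.4154091251980855 [ 0.07  0.32  1.98  1.21  0.09 -2.88]
[ 0.17403044 -0.26251675 -0.94243186]
0 [610. 158. 215.]
offset [-6.41 -2.62  4.57] rot [-2.3 46.7 -2.6]
16 [576. 149. 189.]
offset [-2.05 -2.77  3.77] rot [-2.6 30.7 -2.3]
32 [541. 140. 163.]
offset [ 2.28 -2.93  2.99] rot [-2.8 14.7 -1.9]
48 [510. 132. 127.]
offset [ 7.1  -3.05  3.09] rot [-3.1 -1.3 -1.5]
60 [490. 127.  93.]
offset [11.02 -3.1   3.94] rot [ -3.2 -13.3  -1.1]
```

Joint 5 reaches its end at about 46° of outward tilt. That's already past the 34° balance angle, so I'll line up with the arm plane, set the edge down at about 44° and let it flop.

```bash
cat > tip.py <<'E'
from rig import *
from h import *
s=sense();print(s["eef_pos"],pose(s)[:3,:3].round(2),s["force"],s["joints"].round(2))
az=5;b=np.radians(az);a=np.array([np.cos(b),np.sin(b),0]);yc=np.cross([0,0,1],a)
E=np.array([610,140,0.])
for th,h in((30,60),(44,30),(44,2)):
    p=E+R.from_rotvec(-np.radians(th)*yc).apply(31.4*a+[0,0,125.4])+[0,0,h]
    print(th,p.round());goal(s,p,90+az,-th,yc)
E
python3 tip.py
```

```text
[529.58010902 168.15407555 199.59022196] [[-0.67 -0.2   0.72]
 [-0.15  0.98  0.13]
 [-0.73 -0.02 -0.69]] [ 0.17403044 -0.26251675 -0.94243186] [ 0.07  0.32  1.98  1.21  0.09 -2.88]
30 [575. 137. 184.]
offset [-1.45 -3.92  3.87] rot [ 3.1 16.8  5.6]
44 [546. 134. 142.]
offset [ 3.6  -3.53  4.66] rot [3.8 2.8 5.1]
44 [546. 134. 114.]
offset [ 5.64 -3.48  6.58] rot [3.8 2.8 5.1]
```

{"api": "step_arm", "payload": {
  "plan": [
    {"offset": [-1.5, -3.9, 3.9], "rot": [3, 17, 5.5], "gripper": 3},
    {"offset": [-1.5, -3.9, 3.9], "rot": [3, 17, 5.5], "gripper": 3},
    {"offset": [-1.5, -3.9, 3.9], "rot": [3, 17, 5.5], "gripper": 3},
    {"offset": [-1.5, -3.9, 3.9], "rot": [3, 17, 5.5], "gripper": 3},
    {"offset": [-1.5, -3.9, 3.9], "rot": [3, 17, 5.5], "gripper": 3},
    {"offset": [-1.5, -3.9, 3.9], "rot": [3, 17, 5.5], "gripper": 3}
  ]
}}

```text
time_s: 7.65
eef_pos: [576.9, 136.7, 185.3]
ee_rot: [0.256, -0.045, 0.966, 0.009]
force: [1.3, 0.5, -1.0]
grip_width: 0.417
grip_force: 33.6
```

```bash
python3 tip.py
```

```text
[576.91904365 136.65395405 185.33989113] [[-0.86 -0.09  0.49]
 [-0.08  1.    0.04]
 [-0.5  -0.   -0.87]] [ 1.2638433   0.53864252 -1.0293997 ] [ 0.03  0.43  1.74  0.06  0.46 -1.69]
30 [575. 137. 184.]
offset [ 0.25  0.05 -0.02] rot [-0.1 -0.3  0.4]
44 [546. 134. 142.]
offset [4.86 0.08 2.21] rot [ -0.1 -14.3   0.4]
44 [546. 134. 114.]
offset [6.25 0.09 4.64] rot [ -0.1 -14.3   0.4]
```

{"api": "step_arm", "payload": {
  "plan": [
    {"offset": [2, 0.1, 0.8], "rot": [0, -5, 0.4], "gripper": 3},
    {"offset": [4, 0.1, 1.6], "rot": [0, -10, 0.4], "gripper": 3},
    {"offset": [4.9, 0.1, 2.2], "rot": [0, -14, 0.4], "gripper": 3},
    {"offset": [5.3, 0.1, 3], "rot": [0, -14, 0.4], "gripper": 3},
    {"offset": [6, 0.1, 4.1], "rot": [0, -14, 0.4], "gripper": 3},
    {"offset": [6.2, 0.1, 4.6], "rot": [0, -14, 0.4], "gripper": 3},
    {"offset": [6.2, 0.1, 4.6], "rot": [0, -14, 0.4], "gripper": 3}
  ]
}}

```text
time_s: 8.35
eef_pos: [555.9, 142.3, 133.6]
ee_rot: [0.356, -0.036, 0.934, 0.013]
force: [0.7, -0.1, -1.4]
grip_width: 0.418
grip_force: 33.6
```

```bash
python3 tip.py
```

```text
[555.85180867 142.31475303 133.57340433] [[-0.74 -0.08  0.66]
 [-0.06  1.    0.05]
 [-0.67 -0.   -0.75]] [ 0.7446689  -0.08397029 -1.35945695] [ 0.04  0.48  1.93  1.28  0.02 -2.88]
30 [575. 137. 184.]
offset [-4.74 -0.69 -2.57] rot [-0.4 11.7 -0.4]
44 [546. 134. 142.]
offset [ 0.24 -0.72 -1.34] rot [-0.5 -2.3 -0.4]
44 [546. 134. 114.]
offset [ 2.1  -0.71  0.75] rot [-0.5 -2.3 -0.4]
```

```bash
sed -i 's/for th,h in.*:/for th,h in((37,30),(40,3),(40,-10)):/' tip.py; python3 tip.py | tail -6
```

```text
37 [560. 136. 149.]
offset [-1.28 -0.7  -0.93] rot [-0.5  4.7 -0.4]
40 [554. 135. 119.]
offset [ 1.16 -0.7   0.89] rot [-0.5  1.7 -0.4]
40 [554. 135. 106.]
offset [ 2.02 -0.7   1.86] rot [-0.5  1.7 -0.4]
```

{"api": "step_arm", "payload": {
  "plan": [
    {"offset": [-1.3, -0.7, -0.9], "rot": [0, 5, 0], "gripper": 3},
    {"offset": [-1.3, -0.7, -0.9], "rot": [0, 5, 0], "gripper": 3},
    {"offset": [-1.3, -0.7, -0.9], "rot": [0, 5, 0], "gripper": 3},
    {"offset": [-1.3, -0.7, -0.9], "rot": [0, 5, 0], "gripper": 3},
    {"offset": [0, -0.7, 0], "rot": [0, 3, 0], "gripper": 3},
    {"offset": [1.2, -0.7, 0.9], "rot": [0, 2, 0], "gripper": 3},
    {"offset": [1.2, -0.7, 0.9], "rot": [0, 2, 0], "gripper": 3}
  ],
  "squeeze": 20
}}

```text
time_s: 9.05
eef_pos: [555.1, 136.4, 124.3]
ee_rot: [0.339, -0.041, 0.94, 0.013]
force: [-0.8, 0.5, -1.4]
grip_width: 0.415
grip_force: 33.6
```

```bash
python3 tip.py
```

```text
[555.13217935 136.43447514 124.27856453] [[-0.77 -0.09  0.64]
 [-0.07  1.    0.05]
 [-0.64 -0.   -0.77]] [-0.80905605  0.51822268 -1.42293326] [ 0.02  0.49  1.92  0.82  0.05 -2.44]
37 [560. 136. 149.]
offset [-1.93 -0.13 -1.62] rot [-0.2  2.6 -0. ]
40 [554. 135. 119.]
offset [ 0.44 -0.12  0.29] rot [-0.2 -0.4 -0. ]
40 [554. 135. 106.]
offset [ 1.27 -0.12  1.29] rot [-0.2 -0.4 -0. ]
```

{"api": "step_arm", "payload": {
  "plan": [
    {"offset": [0.4, 0, 0.4], "rot": [0, 1, 0], "gripper": 2.8},
    {"offset": [0.7, 0, 0.8], "rot": [0, 1, 0], "gripper": 2.8},
    {"offset": [0.9, 0, 1], "rot": [0, 1, 0], "gripper": 2.8},
    {"offset": [1.1, 0, 1.3], "rot": [0, 1, 0], "gripper": 2.8},
    {"offset": [1.1, 0, 1.3], "rot": [0, 1, 0], "gripper": 2.8}
  ],
  "squeeze": 20
}}

```text
time_s: 9.55
eef_pos: [556.1, 136.3, 108.7]
ee_rot: [0.332, -0.04, 0.942, 0.013]
force: [0.5, -0.9, 4.8]
grip_width: 0.419
grip_force: 34.5
```

```bash
python3 tip.py; python3 - <<'E'
from rig import *
from h import *
s=sense();c=capture("wrist");cv2.imwrite("pics/w3.png",c["color"][:,:,::-1])
E
```

```text
[556.05197079 136.2958312  108.71310753] [[-0.78 -0.08  0.62]
 [-0.07  1.    0.05]
 [-0.63 -0.   -0.78]] [ 0.52424919 -0.85197812  4.82399575] [ 0.02  0.52  1.92  1.08  0.04 -2.7 ]
37 [560. 136. 149.]
offset [-2.81 -0.11 -2.91] rot [-0.2  1.8 -0. ]
40 [554. 135. 119.]
offset [-0.47 -0.1  -0.98] rot [-0.2 -1.2 -0. ]
40 [554. 135. 106.]
offset [ 0.35 -0.1   0.04] rot [-0.2 -1.2 -0. ]
```

View pics/w3.png

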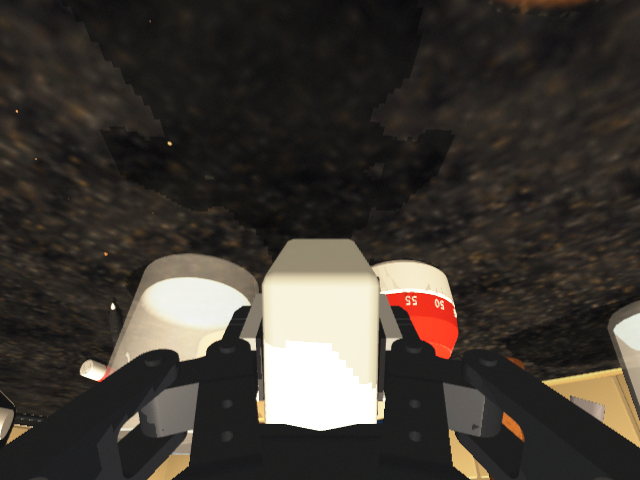

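The view shows the block at (320,330) between the pads, its edge on the table and rotated further in the grip. The tumbler and timer stand well behind. I'll open.

{"api": "step_arm", "payload": {
  "plan": [
    {"offset": [0, 0, 0], "rot": [0, 0, 0], "gripper": 6},
    {"offset": [0, 0, 0], "rot": [0, 0, 0], "gripper": 6},
    {"offset": [0, 0, 0], "rot": [0, 0, 0], "gripper": 6},
    {"offset": [0, 0, 0], "rot": [0, 0, 0], "gripper": 6},
    {"offset": [0, 0, 0], "rot": [0, 0, 0], "gripper": 6},
    {"offset": [0, 0, 0], "rot": [0, 0, 0], "gripper": 6}
  ]
}}

```text
time_s: 10.2
eef_pos: [555.2, 137.0, 107.4]
ee_rot: [0.33, -0.041, 0.943, 0.013]
force: [0.3, -0.2, -0.8]
grip_width: 0.707
grip_force: 0.0
```

```bash
python3 - <<'E'
from rig import *
from h import *
s=sense();print(s["force"],s["grip_width"])
c=capture("wrist");W=wcloud(c,s)
for v in range(180,440,20): print(v,c["color"][v,320],W[v,320].round())
c=capture("side");cv2.imwrite("pics/s3.png",c["color"][180:420,150:470][:,:,::-1])
E
```

```text
[ 0.32450223 -0.24553965 -0.8220098 ] 0.7069156992832368
180 [237 229 195] [527. 135.  49.]
200 [237 230 198] [527. 135.  56.]
220 [251 248 229] [529. 135.  60.]
240 [249 243 220] [537. 135.  61.]
260 [249 244 220] [545. 136.  61.]
280 [248 242 220] [557. 137.  60.]
300 [140 131 121] [563. 138.  64.]
320 [35 32 34] [571. 138.  67.]
340 [255 255 255] [604. 141.  60.]
360 [52 46 40] [804. 158.   1.]
380 [50 44 36] [865. 163.   1.]
400 [218 210 145] [907. 167.  11.]
420 [47 41 35] [905. 167.  32.]
```

View pics/s3.png

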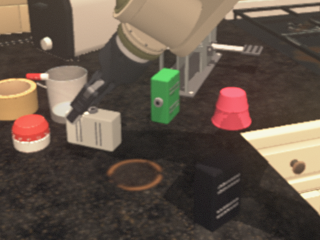

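It lies flat with its vent up (about (571,138), top at 60 mm). I'll back off upwards, go vertical and measure it.

```bash
python3 - <<'E'
from rig import *
from h import *
s=sense();goal(s,[555,137,170],94.5,-36,[0,1,0]);goal(s,[555,137,260],94.5)
E
```

```text
offset [-3.89 -0.   -4.9 ] rot [ 2.8  2.7 -0.5]
offset [ -9.51  -0.02 -11.93] rot [ 0.1 38.6  0.5]
```

{"api": "step_arm", "payload": {
  "plan": [
    {"offset": [-2, 0, -2.5], "rot": [0, 2, 0], "gripper": 7},
    {"offset": [-3.9, 0, -4.9], "rot": [0, 3, 0], "gripper": 7},
    {"offset": [-6.5, 0, -8.2], "rot": [0, 11, 0], "gripper": 7},
    {"offset": [-8.5, 0, -10.6], "rot": [0, 19, 0], "gripper": 7},
    {"offset": [-9.5, 0, -11.9], "rot": [0, 27, 0], "gripper": 7},
    {"offset": [-9.5, 0, -11.9], "rot": [0, 35, 0], "gripper": 7},
    {"offset": [-9.5, 0, -11.9], "rot": [0, 38.6, 0.5], "gripper": 7},
    {"offset": [-9.5, 0, -11.9], "rot": [0, 38.6, 0.5], "gripper": 7}
  ]
}}

```text
time_s: 11.1
eef_pos: [555.4, 136.9, 262.5]
ee_rot: [-0.0, -0.038, 0.999, -0.0]
force: [-0.4, 1.2, -0.2]
grip_width: 0.818
grip_force: 0.0
```

```bash
python3 - <<'E'
from rig import *
from h import *
s=sense();c=capture("wrist");print(s["eef_pos"],s["joints"].round(2))
W=wcloud(c,s)
m=(W[...,2]>50)&(W[...,2]<64)&(abs(W[...,0]-570)<70)&(abs(W[...,1]-138)<35);q=W[m];r=cv2.minAreaRect(q[:,:2].astype(np.float32));print(len(q),r,q[:,2].mean())
m=(W[...,2]>64)&(W[...,2]<75)&(abs(W[...,0]-570)<70)&(abs(W[...,1]-138)<35);print("vent",W[m].mean(0))
goal(s,[*r[0],93],94.5)
E
```

```text
[555.39973476 136.93543273 262.51310459] [ 0.04  0.45  1.41 -0.    1.28 -1.61]
5209 ((571.29443359375, 137.76968383789062), (89.56655883789062, 36.716705322265625), 4.508890628814697) 60.087515597157385
vent [571.19422224 137.68146021  66.48903354]
offset [-1.6  -0.04 16.95] rot [-0.  -0.  -0.1]
```

{"api": "step_arm", "payload": {
  "plan": [
    {"offset": [-1.6, 0, 4], "rot": [0, 0, 0], "gripper": 7},
    {"offset": [-1.6, 0, 8], "rot": [0, 0, 0], "gripper": 7},
    {"offset": [-1.6, 0, 12], "rot": [0, 0, 0], "gripper": 7},
    {"offset": [-1.6, 0, 15], "rot": [0, 0, 0], "gripper": 7},
    {"offset": [-1.6, 0, 16.8], "rot": [0, 0, 0], "gripper": 7},
    {"offset": [-1.6, 0, 16.8], "rot": [0, 0, 0], "gripper": 5},
    {"offset": [-1.6, 0, 16.8], "rot": [0, 0, 0], "gripper": 3},
    {"offset": [-1.6, 0, 16.8], "rot": [0, 0, 0], "gripper": 3},
    {"offset": [-1.6, 0, 16.8], "rot": [0, 0, 0], "gripper": 3},
    {"offset": [-1.6, 0, 16.8], "rot": [0, 0, 0], "gripper": 3},
    {"offset": [-1.6, 0, 16.8], "rot": [0, 0, 0], "gripper": 3}
  ],
  "squeeze": 30
}}

```text
time_s: 12.25
eef_pos: [571.6, 138.7, 92.8]
ee_rot: [0.001, -0.039, 0.999, 0.001]
force: [-1.7, -0.0, 6.7]
grip_width: 0.419
grip_force: 32.7
```

```bash
cat > pl.py <<'E'
from rig import *
from h import *
s=sense();print(s["eef_pos"],s["grip_width"],s["grip_force"],s["joints"].round(2),s["force"])
b=np.radians(8);X=np.array([np.cos(b),np.sin(b),0]);Y=np.array([-X[1],X[0],0]);Z=np.array([0,0,1.]);O=np.array([556.8,-239.4,0])
L=lambda x,y,z:O+x*X+y*Y+z*Z
n=-.342*Y+.94*Z
def tcp(yc,gap,x=0,k=63): # centre at local y=yc, gap above slide
    ys=yc+.342*30;return L(x,ys,58.6+.364*ys)+n*(30+k+gap)
if __name__=="__main__":
    for yc,gap in((75,90),(70,20),(68,2)):
        p=tcp(yc,gap);print(yc,gap,p.round(1));goal(s,p,8,20,X)
E
python3 pl.py
```

```text
[571.56209946 138.69614854  92.77696249] 0.41911708209750553 32.6757949590683 [ 0.04  0.69  1.52  0.    0.94 -1.61] [-1.68189393 -0.03510205  6.72271203]
75 90 [ 553.6 -216.9  261.7]
offset [  4.53 -35.3  -16.94] rot [-14.9  16.1  85.6]
70 20 [ 551.  -198.2  194. ]
offset [  4.66 -33.41 -10.17] rot [-14.9  16.1  85.6]
68 2 [ 550.4 -194.1  176.4]
offset [  4.69 -33.    -8.41] rot [-14.9  16.1  85.6]
```

{"api": "step_arm", "payload": {
  "plan": [
    {"offset": [0, 0, -4], "rot": [0, 0, 0], "gripper": 3},
    {"offset": [0, 0, -9], "rot": [0, 0, 0], "gripper": 3},
    {"offset": [0, 0, -14], "rot": [0, 0, 0], "gripper": 3},
    {"offset": [0, 0, -17], "rot": [0, 0, 0], "gripper": 3},
    {"offset": [0.5, -3, -18], "rot": [0, 0, 8], "gripper": 3},
    {"offset": [1, -7, -18], "rot": [0, 0, 16], "gripper": 3},
    {"offset": [1.5, -11, -18], "rot": [0, 0, 24], "gripper": 3},
    {"offset": [2, -15, -18], "rot": [0, 0, 32], "gripper": 3},
    {"offset": [2.5, -19, -18], "rot": [0, 0, 40], "gripper": 3},
    {"offset": [3, -23, -18], "rot": [0, 0, 48], "gripper": 3},
    {"offset": [3.5, -27, -18], "rot": [0, 0, 56], "gripper": 3},
    {"offset": [4, -30, -18], "rot": [0, 0, 64], "gripper": 3}
  ]
}}

```text
time_s: 13.45
eef_pos: [554.2, -166.0, 271.3]
ee_rot: [0.0, 0.499, 0.866, 0.001]
force: [0.8, 0.7, -1.0]
grip_width: 0.421
grip_force: 31.8
```

```bash
python3 pl.py
```

```text
[ 554.17974098 -166.04199924  271.31257204] 0.4205834991498237 31.757470965385437 [-0.49  0.46  1.38  0.    1.31 -1.02] [ 0.79075595  0.67255011 -0.98726549]
75 90 [ 553.6 -216.9  261.7]
offset [-4.38 -2.6   0.96] rot [-3.8 19.7 21.9]
70 20 [ 551.  -198.2  194. ]
offset [-2.63 -1.89  7.72] rot [-3.8 19.7 21.9]
68 2 [ 550.4 -194.1  176.4]
offset [-2.24 -1.74  9.49] rot [-3.8 19.7 21.9]
```

{"api": "step_arm", "payload": {
  "plan": [
    {"offset": [-2, -1.5, 0.5], "rot": [-1, 5, 5.5], "gripper": 3},
    {"offset": [-3.5, -2.2, 0.8], "rot": [-2, 10, 11], "gripper": 3},
    {"offset": [-4.4, -2.6, 1], "rot": [-3, 15, 16.5], "gripper": 3},
    {"offset": [-4.4, -2.6, 1], "rot": [-3.8, 19.7, 21.9], "gripper": 3},
    {"offset": [-4.4, -2.6, 1], "rot": [-3.8, 19.7, 21.9], "gripper": 3},
    {"offset": [-3.5, -2.2, 4.4], "rot": [-3.8, 19.7, 21.9], "gripper": 3},
    {"offset": [-2.7, -1.9, 7.5], "rot": [-3.8, 19.7, 21.9], "gripper": 3},
    {"offset": [-2.7, -1.9, 7.5], "rot": [-3.8, 19.7, 21.9], "gripper": 3}
  ]
}}

```text
time_s: 14.25
eef_pos: [550.8, -194.6, 193.1]
ee_rot: [-0.134, 0.642, 0.746, 0.112]
force: [0.0, 0.7, -1.1]
grip_width: 0.419
grip_force: 31.6
```

```bash
python3 pl.py;python3 - <<'E'
from rig import *
from h import *
c=capture("wrist");cv2.imwrite("pics/w4.png",c["color"][:,:,::-1])
E
```

```text
[ 550.77114879 -194.59789404  193.10230515] 0.4191811873796222 31.64036750793457 [-0.62  0.62  1.35  0.25  1.42 -0.84] [ 0.03156696  0.68535388 -1.10941587]
75 90 [ 553.6 -216.9  261.7]
offset [ 0.25 -0.08 -7.21] rot [-0.5 -0.2  0.5]
70 20 [ 551.  -198.2  194. ]
offset [-0.3  -0.03 -0.21] rot [-0.5 -0.2  0.5]
68 2 [ 550.4 -194.1  176.4]
offset [-0.52 -0.02  1.59] rot [-0.5 -0.2  0.5]
```

View pics/w4.png

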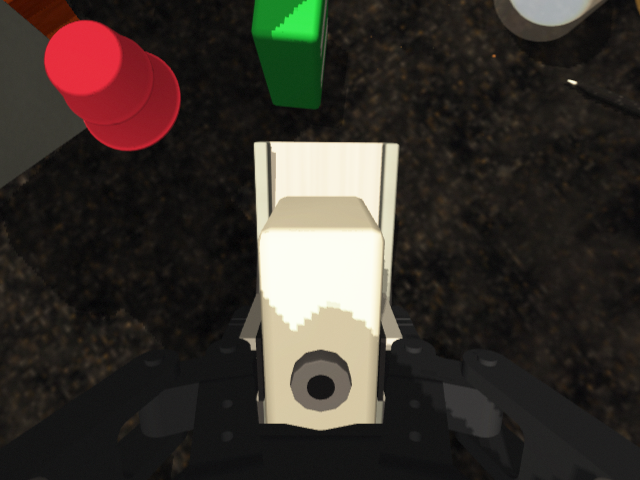

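The block is in line with the slide: vent at (320,385), rails at x = 262 and 392. I'll lower it and release.

{"api": "step_arm", "payload": {
  "plan": [
    {"offset": [-0.2, 0, 0.6], "rot": [-0.5, 0, 0.5], "gripper": 3},
    {"offset": [-0.3, 0, 1.1], "rot": [-0.5, 0, 0.5], "gripper": 3},
    {"offset": [-0.3, 0, 1.6], "rot": [-0.5, 0, 0.5], "gripper": 3},
    {"offset": [-0.3, 0, 1.6], "rot": [-0.5, 0, 0.5], "gripper": 3},
    {"offset": [-0.3, 0, 1.6], "rot": [-0.5, 0, 0.5], "gripper": 4.5},
    {"offset": [-0.3, 0, 1.6], "rot": [-0.5, 0, 0.5], "gripper": 5.5},
    {"offset": [-0.3, 0, 1.6], "rot": [-0.5, 0, 0.5], "gripper": 5.5},
    {"offset": [-0.3, 0, 1.6], "rot": [-0.5, 0, 0.5], "gripper": 5.5},
    {"offset": [-0.3, 0, 1.6], "rot": [-0.5, 0, 0.5], "gripper": 5.5}
  ]
}}

```text
time_s: 15.2
eef_pos: [551.6, -194.0, 180.4]
ee_rot: [-0.129, 0.648, 0.742, 0.116]
force: [0.2, -0.9, 1.7]
grip_width: 0.645
grip_force: 0.0
```

{"api": "step_arm", "payload": {
  "plan": [
    {"offset": [0, 0, -2], "rot": [0, 0, 0], "gripper": 5.5},
    {"offset": [0, 0, -5], "rot": [0, 0, 0], "gripper": 5.5},
    {"offset": [2, 0, -9], "rot": [0, 0, 0], "gripper": 5.5},
    {"offset": [3, 0, -12], "rot": [0, 0, 0], "gripper": 5.5},
    {"offset": [3, 0, -12], "rot": [0, 0, 0], "gripper": 5.5}
  ]
}}

```text
time_s: 15.7
eef_pos: [553.4, -207.2, 308.0]
ee_rot: [-0.125, 0.647, 0.743, 0.117]
force: [-0.3, 0.2, -0.8]
grip_width: 0.641
grip_force: 0.0
```

```bash
cat > chk.py <<'E'
from pl import *
import sys
c=capture("wrist");W=wcloud(c,s);l=np.stack([(W-O)@X,(W-O)@Y,W[...,2]],-1)
m=(l[...,1]>-5)&(l[...,1]<140)&(abs(l[...,0])<28)&(l[...,2]-(58.6+.364*l[...,1])>50)&(l[...,2]<190)&(c["color"].mean(-1)>90)
q=l[m];print(len(q),q.min(0).round(),q.max(0).round(),q.mean(0).round())
t=capture("top");cv2.imwrite(f"pics/{sys.argv[1]}.png",np.hstack([c["color"][:,:,::-1],cv2.resize(t["color"][180:300,320:460],(560,480))[:,:,::-1]])[::2,::2])
E
python3 chk.py c5; python3 - <<'E'
from pl import *
goal(s,L(-136,-65,250),8);goal(s,L(-136,-65,140),8)
E
```

```text
[ 553.36009038 -207.20813613  307.96798679] 0.6412529233791077 0.0 [-0.64  0.53  1.19  0.25  1.65 -0.78] [-0.30389981  0.16195882 -0.81457171]
9207 [-28.  -5. 112.] [ 28.  98. 157.] [  1.  43. 140.]
[ 552.67653158 -206.79106902  303.3544131 ] 0.6445300398080617 0.0 [-0.64  0.54  1.2   0.25  1.65 -0.78] [-0.32636402 -0.43758905 -1.09001939]
offset [-11.06 -13.63   1.58] rot [  0.4 -20.   -0.2]
offset [-14.81 -13.69  11.92] rot [  0.4 -20.   -0.2]
```

View pics/c5.png

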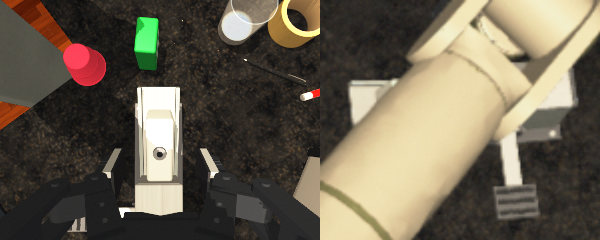

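The cartridge leans on the shut lid, vent up at (160,153) in the left half of the picture. Next is the pedal, with the fingers closed.

{"api": "step_arm", "payload": {
  "plan": [
    {"offset": [-3, -4.5, 0], "rot": [0, -5, 0], "gripper": 0},
    {"offset": [-6, -8.5, 0.5], "rot": [0, -10, 0], "gripper": 0},
    {"offset": [-9, -12, 1], "rot": [0, -15, 0], "gripper": 0},
    {"offset": [-11, -13.6, 1.6], "rot": [0.4, -20, -0.2], "gripper": 0},
    {"offset": [-11, -13.6, 1.6], "rot": [0.4, -20, -0.2], "gripper": 0},
    {"offset": [-12.6, -13.6, 6], "rot": [0.4, -20, -0.2], "gripper": 0},
    {"offset": [-14, -13.7, 9.8], "rot": [0.4, -20, -0.2], "gripper": 0},
    {"offset": [-14.6, -13.7, 11.3], "rot": [0.4, -20, -0.2], "gripper": 0},
    {"offset": [-14.6, -13.7, 11.3], "rot": [0.4, -20, -0.2], "gripper": 0}
  ]
}}

```text
time_s: 16.7
eef_pos: [430.7, -321.3, 143.7]
ee_rot: [-0.004, 0.656, 0.755, 0.0]
force: [-0.9, -1.0, 0.7]
grip_width: 0.001
grip_force: 0.0
```

```bash
python3 - <<'E'
from pl import *
print((s["eef_pos"]-O)@X,(s["eef_pos"]-O)@Y)
goal(s,L(-136,-65,128),8);goal(s,L(-134,-65,96),8)
E
```

```text
[ 430.69542682 -321.28563936  143.74674494] 0.0006350920236119055 0.0 [-0.86  0.52  1.64 -0.    0.98 -1.  ] [-0.93368435 -1.00071043  0.71792702]
-136.2736104927481 -63.53836945196878
offset [-0.16  0.03  1.57] rot [-0.2 -0.4 -0. ]
offset [-0.18  0.25  4.77] rot [-0.2 -0.4 -0. ]
```

{"api": "step_arm", "payload": {
  "plan": [
    {"offset": [0, 0, 0.8], "rot": [0, 0, 0], "gripper": 0},
    {"offset": [0, 0, 1.4], "rot": [0, 0, 0], "gripper": 0},
    {"offset": [0, 0, 1.8], "rot": [0, 0, 0], "gripper": 0},
    {"offset": [0, 0, 2.2], "rot": [0, 0, 0], "gripper": 0},
    {"offset": [0, 0, 2.6], "rot": [0, 0, 0], "gripper": 0},
    {"offset": [0, 0, 3], "rot": [0, 0, 0], "gripper": 0},
    {"offset": [0, 0, 3.4], "rot": [0, 0, 0], "gripper": 0},
    {"offset": [0, 0, 3.8], "rot": [0, 0, 0], "gripper": 0},
    {"offset": [0, 0, 4.2], "rot": [0, 0, 0], "gripper": 0},
    {"offset": [0, 0, 4.5], "rot": [0, 0, 0], "gripper": 0},
    {"offset": [0, 0, 4.7], "rot": [0, 0, 0], "gripper": 0},
    {"offset": [0, 0, 4.7], "rot": [0, 0, 0], "gripper": 0}
  ]
}}

```text
time_s: 17.9
eef_pos: [431.7, -323.3, 100.6]
ee_rot: [0.001, 0.656, 0.755, -0.0]
force: [1.8, 0.8, 9.3]
grip_width: 0.003
grip_force: 4.0
```

{"api": "step_arm", "payload": {
  "plan": [
    {"offset": [0, 0, 0], "rot": [0, 0, 0], "gripper": 0},
    {"offset": [0, 0, 0], "rot": [0, 0, 0], "gripper": 0},
    {"offset": [0, 0, 0], "rot": [0, 0, 0], "gripper": 0},
    {"offset": [0, 0, 0], "rot": [0, 0, 0], "gripper": 0},
    {"offset": [0, 0, 0], "rot": [0, 0, 0], "gripper": 0},
    {"offset": [0, 0, 0], "rot": [0, 0, 0], "gripper": 0},
    {"offset": [0, 0, 0], "rot": [0, 0, 0], "gripper": 0},
    {"offset": [0, 0, 0], "rot": [0, 0, 0], "gripper": 0},
    {"offset": [0, 0, 0], "rot": [0, 0, 0], "gripper": 0},
    {"offset": [0, 0, 0], "rot": [0, 0, 0], "gripper": 0}
  ]
}}

```text
time_s: 18.9
eef_pos: [431.7, -323.3, 100.8]
ee_rot: [0.001, 0.656, 0.755, -0.0]
force: [1.0, 2.2, 9.2]
grip_width: -0.002
grip_force: 4.0
```

```bash
python3 - <<'E'
from pl import *
t=capture("top");w=capture("side")
cv2.imwrite("pics/c6.png",np.hstack([cv2.resize(t["color"][180:300,320:460],(560,480)),w["color"][150:310,250:450].repeat(3,0).repeat(3,1)[:480]])[::2,::2,::-1])
P=cloud(t);l=np.stack([(P-O)@X,(P-O)@Y,P[...,2]],-1)
m=(abs(l[...,0])<28)&(l[...,1]>-140)&(l[...,1]<130)&(l[...,2]>50)&(l[...,2]<300);q=l[m]
for y in range(-140,130,20):
    k=(q[:,1]>=y)&(q[:,1]<y+20);print(y,k.sum(),np.percentile(q[k,2],[5,50,95]).round() if k.any() else "")
E
```

```text
[ 431.70121074 -323.30165558  100.84087012] -0.0015849918982592907 3.9883946359623224 [-0.86  0.59  1.67 -0.    0.88 -1.  ] [1.00536793 2.23860424 9.24293788]
-140 138 [131. 141. 148.]
-120 143 [130. 155. 163.]
-100 167 [ 89. 170. 178.]
-80 187 [ 94. 183. 192.]
-60 212 [ 80. 198. 207.]
-40 212 [ 57. 213. 221.]
-20 288 [ 55. 198. 214.]
0 262 [ 57.  72. 187.]
20 151 [64. 71. 80.]
40 149 [69. 77. 88.]
60 148 [77. 84. 95.]
80 153 [ 85.  91. 102.]
100 150 [ 93.  99. 109.]
120 78 [ 95. 105. 113.]
```

View pics/c6.png

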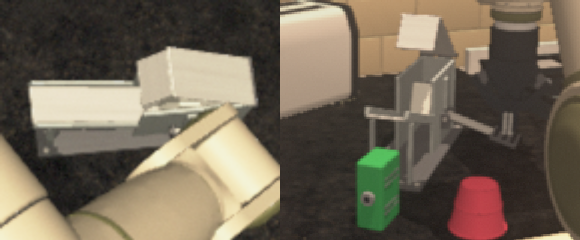

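The lid is up by about 0.63 rad, the slide is empty and the cartridge is inside. I'll ease the pedal up.

{"api": "step_arm", "payload": {
  "plan": [
    {"offset": [0, 0, -0.1], "rot": [0, 0, 0], "gripper": 0},
    {"offset": [0, 0, -0.3], "rot": [0, 0, 0], "gripper": 0},
    {"offset": [0, 0, -0.5], "rot": [0, 0, 0], "gripper": 0},
    {"offset": [0, 0, -0.7], "rot": [0, 0, 0], "gripper": 0},
    {"offset": [0, 0, -0.9], "rot": [0, 0, 0], "gripper": 0},
    {"offset": [0, 0, -1.1], "rot": [0, 0, 0], "gripper": 0},
    {"offset": [0, 0, -1.3], "rot": [0, 0, 0], "gripper": 0},
    {"offset": [0, 0, -1.5], "rot": [0, 0, 0], "gripper": 0},
    {"offset": [0, 0, -1.7], "rot": [0, 0, 0], "gripper": 0},
    {"offset": [0, 0, -1.9], "rot": [0, 0, 0], "gripper": 0},
    {"offset": [0, 0, -2], "rot": [0, 0, 0], "gripper": 0},
    {"offset": [0, 0, -2.1], "rot": [0, 0, 0], "gripper": 0}
  ]
}}

```text
time_s: 20.2
eef_pos: [430.6, -323.3, 121.3]
ee_rot: [-0.0, 0.656, 0.755, -0.001]
force: [-6.2, -2.2, 5.8]
grip_width: -0.003
grip_force: 3.0
```

{"api": "step_arm", "payload": {
  "plan": [
    {"offset": [0, 0, -0.1], "rot": [0, 0, 0], "gripper": 0},
    {"offset": [0, 0, -0.2], "rot": [0, 0, 0], "gripper": 0},
    {"offset": [0, 0, -0.3], "rot": [0, 0, 0], "gripper": 0},
    {"offset": [0, 0, -0.4], "rot": [0, 0, 0], "gripper": 0},
    {"offset": [0, 0, -0.5], "rot": [0, 0, 0], "gripper": 0},
    {"offset": [0, 0, -0.6], "rot": [0, 0, 0], "gripper": 0},
    {"offset": [0, 0, -0.7], "rot": [0, 0, 0], "gripper": 0},
    {"offset": [0, 0, -0.8], "rot": [0, 0, 0], "gripper": 0},
    {"offset": [0, 0, -0.9], "rot": [0, 0, 0], "gripper": 0},
    {"offset": [0, 0, -1.1], "rot": [0, 0, 0], "gripper": 0},
    {"offset": [0, 0, -1.3], "rot": [0, 0, 0], "gripper": 0},
    {"offset": [0, 0, -1.5], "rot": [0, 0, 0], "gripper": 0}
  ]
}}

```text
time_s: 21.4
eef_pos: [431.0, -322.7, 135.6]
ee_rot: [-0.0, 0.656, 0.755, -0.0]
force: [0.3, -1.1, 0.1]
grip_width: -0.0
grip_force: 0.0
```

{"api": "step_arm", "payload": {
  "plan": [
    {"offset": [0, 0, -1], "rot": [0, 0, 0], "gripper": 0},
    {"offset": [0, 0, -3], "rot": [0, 0, 0], "gripper": 0},
    {"offset": [0, 0, -5], "rot": [0, 0, 0], "gripper": 0},
    {"offset": [0, 0, -8], "rot": [0, 0, 0], "gripper": 0},
    {"offset": [0, 0, -8], "rot": [0, 0, 0], "gripper": 0}
  ]
}}

```text
time_s: 21.9
eef_pos: [431.9, -323.6, 219.7]
ee_rot: [0.003, 0.656, 0.755, -0.001]
force: [-0.1, 0.1, 0.2]
grip_width: -0.002
grip_force: 0.0
```

```bash
python3 - <<'E'
from pl import *
c=capture("wrist");W=wcloud(c,s);l=np.stack([(W-O)@X,(W-O)@Y,W[...,2]],-1)
for y0 in(-120,-60,-10):
    m=(abs(l[...,0])<25)&(abs(l[...,1]-y0)<10);print(y0,np.median(l[m][:,2]) if m.any() else None)
m=(abs(l[...,0]+136)<12)&(abs(l[...,1]+65)<20);print("pad",np.nanmedian(l[m][:,2]))
E
```

```text
[ 431.92178234 -323.61987853  219.7458823 ] -0.0021811929365712322 0.0 [-0.86  0.42  1.57 -0.    1.14 -1.  ] [-0.06902268  0.1371532   0.16566065]
-120 133.07646213155866
-60 133.0571483778579
-10 132.99247416839972
pad 216.49240190360285
```

The lid is level and shut (133 mm along its whole length), and the robot is clear.

```bash
python3 -c "
from rig import *
print(finish_job())"
```

```text
the job is handed in; nothing more can be done
None
```

I tipped the cartridge vent up, laid it on the slide and let it slide into the caddy by the pedal; the lid was eased shut (level at 133 mm). The job is handed in at about 22 s, but no verdict came back and I couldn't see the cartridge behind the shut lid.

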